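# Hold the strainer of tomatoes under the tap

### The job

The cherry tomatoes want a rinse: take the steel strainer by its wooden handle, lift it off the mixing bowl and hold it level in the air under the tap, its mouth centred beneath the outlet and its rim about 7 cm below it, so that I can turn on the water. All three tomatoes stay in the strainer; leave the bowl standing where it is and do not knock the tap, its spout, the saucepan, or the soap bottle and pasta jar beside the tap. Finish while holding it there, motionless and touching nothing but your gripper: do not put it down or let go.

Things in the scene. Friction and masses are not known exactly. Their poses are not given: they have to be found in the camera images.
- strainer: Perforated steel strainer, about 0.22 kg: round basket 140 mm across the mouth, 56 mm deep, base 64 mm across. Origin: centre of the basket's underside; z up; straight handle along its own -x. A wire ear, 44 mm wide, along +x reaches 110 mm from the axis. It starts level, base 50 mm above the worktop, hung in the mixing bowl with neck and ear lying loose on the bowl's rim.
- mouth (a point): Centre of the strainer's mouth, in the plane of its rim, 56 mm above the strainer's origin on the basket's axis; axes as the strainer's. The centre of mass lies about 15 mm from the axis towards the handle.
- handle (a point): Grip point on the strainer's handle, 155 mm from the basket's axis, 53 mm above its origin; axes as the strainer's (x along the handle to the basket). Flat-sided wooden grip 22 mm wide (y), 14 mm thick (z), from 110 to 230 mm from the axis, this point mid width and thickness; a neck 16 x 6 mm joins it to the basket. At the start it juts out past the bowl, roughly to the robot's side.
- tomato0: Cherry tomato, ball of 29 mm diameter, 16 g, lying loose in the strainer; origin at its centre.
- tomato1: Cherry tomato, as tomato0.
- tomato2: Cherry tomato, as tomato0.
- bowl: Round blue-glazed stoneware mixing bowl, 190 mm across the rim, 100 mm high, 0.55 kg, standing loose on the worktop to the left or right of the sink. Origin: centre of its underside.
- tap: Brass mixer tap fixed at the sink's far edge. Origin: centre of its foot on the worktop. Column 48 mm across, 140 mm high; lever on its +y side out to 67 mm from the axis, up to 170 mm high. Above, the gooseneck spout (tube 23 mm across) rises on the axis to 280 mm, arches over (top 392 mm high) and comes down 200 mm from the axis.
- outlet (a point): The tap's outlet: centre of the lower end of the spout's 27 mm wide nozzle, 226 mm above the worktop; the nozzle rises straight up above it. Its z points up; its x axis is horizontal and points from the outlet towards the tap's column.
- spout (a joint): Swivel angle of the spout about the column's vertical axis (rad), positive anticlockwise from above; 0 with the outlet straight towards the robot (-x) of the column. Stiff (about 0.6 N m to move it); it stays where it is left. It stands somewhere over the sink and is to be left as found.
- saucepan: Steel saucepan without lid, 160 mm across and 85 mm high, with a straight wooden handle along its own -x reaching 230 mm from its axis, centred 72 mm above the worktop; 0.8 kg; on the other side of the sink from the bowl. Origin: centre of its underside. To be left alone.
- jar_short: Glass jar of pasta with a wooden lid, 100 mm across and 101 mm high, left of the tap (+y); a larger such jar farther left is mere scenery; origin: centre of its underside. To be left alone.
- soap: Amber bottle of washing-up soap, 60 mm across and 160 mm high, right of the tap (-y); origin: centre of its underside. To be left alone.
- sink: White sink let into the white worktop (upper face at z = 0): rectangular basin 350 mm (x) by 400 mm (y) and 190 mm deep. Origin: centre of its opening, level with the worktop. Fixed, the same every time.

How it is judged:
By the outcome, as a careful person would: the job done as asked, in the order asked, and still so for the second after the job is handed in, while the arm keeps its last pose, push and grip.
It also fails if it takes over 38 s, if anything falls off the work surface, if the arm or the gripper's body presses on something with over 40 N, if the wrist force passes 120 N, or if a joint passes its speed limit or range.

### The arm

A 6-joint arm with a two-finger parallel gripper is mounted at the origin on the work surface. World frame = base frame: x ahead of the robot, y to its left, z up, the work surface at z = 0. Lengths are in mm, angles in rad, forces in N, time in s.
With the tool pointing down it reaches from about 375 to 825 mm from the base axis. Payload 5.5 kg.
Tool frame: the origin (TCP) lies at the very end of the fingers, on their centre line; the grasp point (between the pads) lies env.pinch_z behind it (env.pinch_z is the distance from the TCP to the grasp point, in mm); z points along the fingers, y is the line along which they close (so a half turn about z gives the same grasp; the last joint's range is limited). The gripper opens to 85 mm and grips with 20 to 120 N. Pads are 22 mm wide; open, the fingers measure 114 mm over their backs; the gripper's body (76 mm by 85 mm) begins 54 mm behind the grasp point. The pads swing forward as they close: fully open they stand 13 mm farther back than shut.
Start: joints at [-1.337, 0.314, -0.047, 1.21, 0, 1.571], TCP at [139.002, -583.672, 231.299] pointing down, gripper open.
Joint ranges: [-2.67, 2.67], [-0.69, 1.73], [-1.03, 1.25], [-2.08, 2.16], [-1.42, 1.45], [-3.14, 3.14]. Speed limits (rad/s): [2.39, 2.39, 3.01, 3.14, 3.14, 3.14].

### API

Orientations are given as a rotation vector (axis times angle).
In Python, from workcell import env gives the robot as it stands.
- The arm moves only by the tool arm_command, never from a script. Its argument "moves" is a list of rows, each a list of 3 entries, a list of its own where there are three numbers: the turn, a rotation vector about the world's x, y, z in rad, then the shift along the world's x, y, z in mm, then the closure, from 0 (fully open) to 1 (shut). In form: [[[ax, ay, az], [x, y, z], jaw], ...]. A call has exactly 8 rows; each row is the pose to reach, as a shift and turn from the pose commanded when the call began; what a row does not reach only later rows make up. A row lasts 1/8 s, in which the tool goes at most 62.5 mm and 10.7 degrees, less where a joint would pass 70% of its speed; a pose out of reach is approached as far as the arm can. A call with a gripper value outside its range is refused whole. The fingers move at their own pace and stop on an object; the grip force is fixed at half the most. Time passes only in rows, so rows that repeat a pose let the fingers close, or fill a call up. It gives the time, the measured TCP pose, the force, the opening and the grip force at its end, in the units of the state.
- env.get_state(): the state, without advancing time (a new reading comes with each control period).
- env.get_image(name): name is "side" or "top"; returns the picture (420x560x3 uint8, blue, green, red); there is no depth.
- env.camera_params(name): a dict with "mtx" (3x3 intrinsics, pixels), "D" ([k1, k2, p1, p2, k3] as OpenCV has them; the pictures are not rectified), "position" and "orientation" of the camera in the world. Camera axes: x right, y up, looking along -z (the intrinsics and any distortion apply to the point x, -y, -z); pixel columns grow to the right and rows downward; lengths in mm; the calibration is good to about 2 mm. A picture is of the moment at which its call begins. camera_params takes no time and is no camera call.
- env.close_job(): hands the job in; it is judged then, once.
The state is a dict: "time_s": time; "qpos": joint angles; "dq": joint speeds; "joint_efforts": joint torques, N m; "tool_pos": TCP position; "tcp_rot": TCP orientation; "wrist_force": force on the tool from outside, world axes, zero at the start; "moment": the same for the moment, N m; "opening": finger opening in mm; "gripper_force": force on a finger pad.
Only numpy, scipy, OpenCV 4.12 (cv2) and the standard library are available. Lean on these libraries where they do the work, as an engineer would, in place of code of your own. Each camera call takes 0.05 s, during which the arm holds its last target. There are 200 camera calls.

## Working session

There is one attempt and no reset: what is moved stays moved. The work goes in short steps, Python scripts to look and compute and a tool call to move; the robot and the scene stay as the last step left them, time stands still between calls to the robot, and variables do not carry over. Pictures are saved under pics/ and viewed, at most 10 in all, crops included, and the job is handed in when it is done.

Besides the shell and the picture viewer there is one more tool, called after ">>>" in YAML: its name, and indented under it one key for each argument. arm_command: Moves the arm, as the interface text tells. Its arguments: {"type":"object","properties":{"moves":{"type":"array","items":{"type":"array"}}},"required":["moves"]}

```bash
mkdir -p pics; ls
cat > h.py <<'E'
import numpy as np, cv2
from scipy.spatial.transform import Rotation as R
from workcell import env
def cam(n):
    p=env.camera_params(n); o=np.array(p["orientation"],float)
    if o.shape==(3,3): M=o
    elif o.size==3: M=R.from_rotvec(o).as_matrix()
    else: M=None
    return np.array(p["mtx"],float),np.array(p["D"],float),np.array(p["position"],float),M
def ray(n,u,v):
    K,D,c,M=cam(n); x,y=cv2.undistortPoints(np.array([[[u,v]]],float),K,D).ravel()
    d=M@np.array([x,-y,-1.]); return c,d/np.linalg.norm(d)
def atz(n,u,v,z):
    c,d=ray(n,u,v); return c+d*(z-c[2])/d[2]
def proj(n,P):
    K,D,c,M=cam(n); q=(np.atleast_2d(P)-c)@M*[1,-1,-1]
    return cv2.projectPoints(q,np.zeros(3),np.zeros(3),K,D)[0].reshape(-1,2)
def tri(u1,u2):
    a,d=ray("top",*u1);b,e=ray("side",*u2)
    s=np.linalg.lstsq(np.c_[d,-e],b-a,rcond=None)[0]
    p,q=a+s[0]*d,b+s[1]*e; return (p+q)/2,np.linalg.norm(p-q)
E
python3 - <<'E'
from h import *
for n in("top","side"):
    print(env.camera_params(n)); cv2.imwrite(f"pics/{n}0.png",cv2.resize(env.get_image(n),(784,588),interpolation=cv2.INTER_CUBIC))
print(env.get_state(),env.pinch_z)
E
```

```text
pics
{'mtx': array([[496.28898202,   0.        , 284.27272805],
       [  0.        , 496.28898202, 217.71452658],
       [  0.        ,   0.        ,   1.        ]]), 'D': array([-0.11136726,  0.        ,  0.        ,  0.        ,  0.        ]), 'position': array([ 330.74280967,  -25.64809726, 1517.03202833]), 'orientation': array([ 0.16486025, -0.14974612, -1.4442599 ])}
{'mtx': array([[518.08469928,   0.        , 281.03029549],
       [  0.        , 518.08469928, 215.24606908],
       [  0.        ,   0.        ,   1.        ]]), 'D': array([-0.19592662,  0.        ,  0.        ,  0.        ,  0.        ]), 'position': array([  515.67859182, -1039.95198702,  1314.33984925]), 'orientation': array([ 0.72988462, -0.04455439, -0.08492645])}
{'time_s': 0.1, 'qpos': array([-1.33702195e+00,  3.14149846e-01, -4.79726411e-02,  1.21019658e+00,
       -7.29356868e-06,  1.57078655e+00]), 'dq': array([ 0.00100055, -0.00036642,  0.00271262,  0.00066438,  0.00135504,
       -0.00218061]), 'joint_efforts': array([-1.08300454e-03, -5.40767884e+01,  3.40540409e+01,  1.11576062e-02,
       -4.59345347e-05,  8.87764230e-06]), 'tool_pos': array([ 138.86875835, -583.17846161,  230.52687866]), 'tcp_rot': array([-3.11865290e+00, -3.66215313e-01,  2.90174615e-04]), 'wrist_force': array([-0.08525962, -0.05999345, -0.24630489]), 'moment': array([ 0.01368429, -0.04467298, -0.01656163]), 'gripper_force': 0.0, 'opening': 85.1258663910889} 18.700000000000003
```

View pics/top0.png

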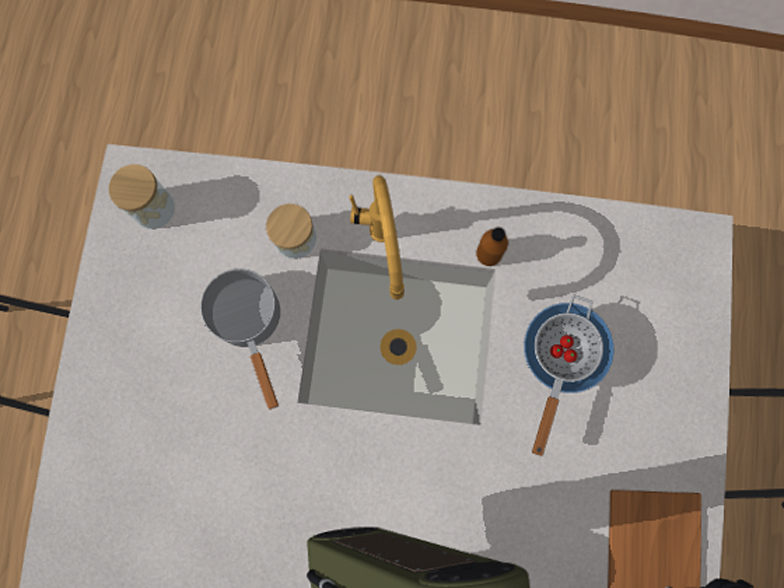

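View pics/side0.png

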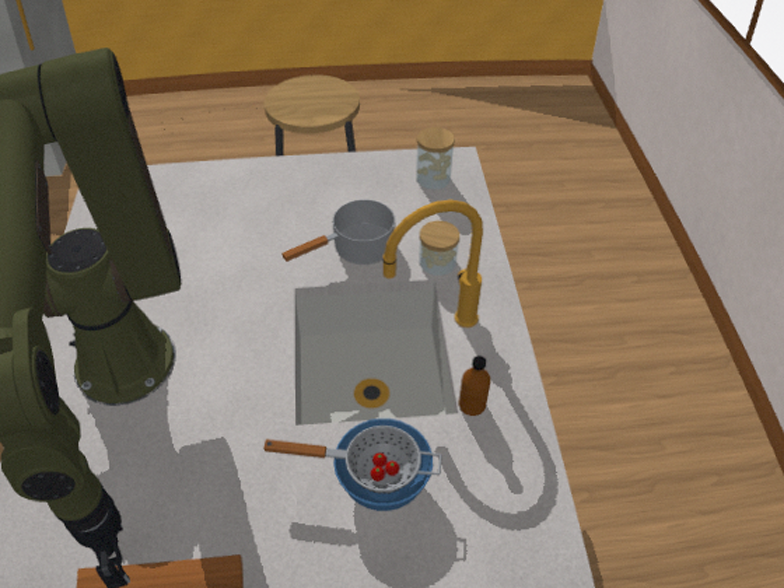

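The top view shows the tap nozzle near (398,294), the strainer mouth near (568,347) and the handle from (556,398) to (537,452). The side view shows the nozzle bottom near (389,276) and the handle from (264,446) to (325,451), in 1.4x pixels. I'll enlarge both for closer readings.

Run:
```python
from h import *
t=env.get_image("top");s=env.get_image("side")
f=lambda im,x,y:cv2.resize(im[y:y+150,x:x+200],None,fx=4,fy=4,interpolation=cv2.INTER_CUBIC)
cv2.imwrite("pics/t1.png",f(t,255,190)); cv2.imwrite("pics/s1.png",f(s,170,160)); cv2.imwrite("pics/s2.png",f(s,170,270))
g=lambda *p:tuple(np.array(p)/1.4)
print(atz("top",*g(568,347),106),atz("side",*g(384,457),106))
print(atz("top",*g(537,452),103),atz("side",*g(264,446),103))
print(tri(g(398,294),g(389,276)))
```

```text
[ 574.81298652 -353.10814268  106.        ] [ 575.14513853 -354.51873427  106.        ]
[ 355.07008841 -307.87527037  103.        ] [ 347.27742649 -310.87062442  103.        ]
(array([616.8557258 ,   5.74234546, 222.24407997]), np.float64(1.5269843282125974))
```

View pics/t1.png

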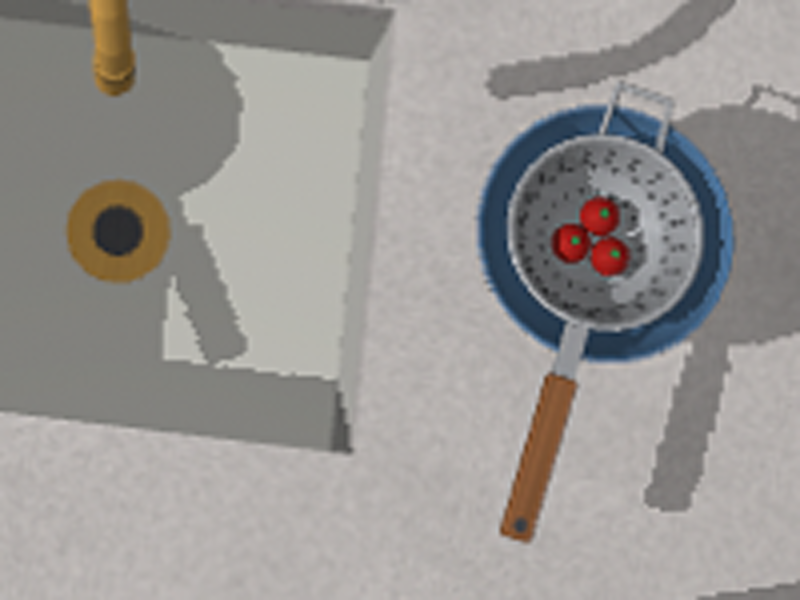

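View pics/s1.png

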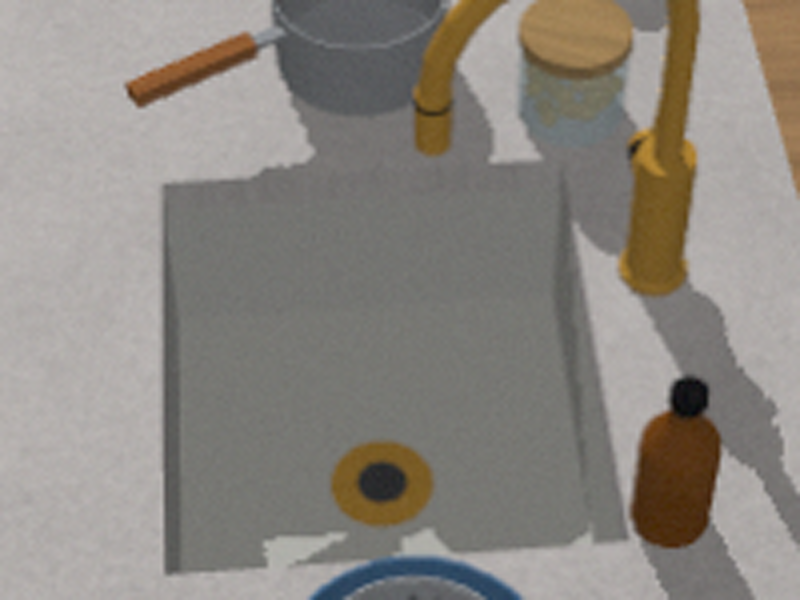

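View pics/s2.png

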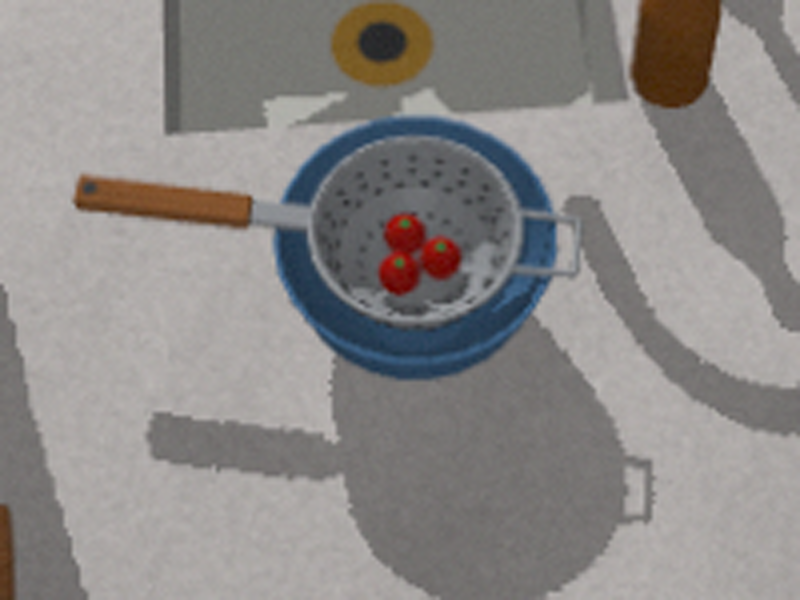

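Readings from the crops:
- **t1:** rim centre (606,232), handle ends (560,377) and (517,537), nozzle end about (115,84).
- **s1:** nozzle bottom disc centre (432,149), tap foot centre about (653,272).
- **s2:** rim centre (414,230), handle ends (250,211) and (78,192).

Run:
```python
from h import *
o={"t":(255,190),"s":(170,160),"S":(170,270)}
g=lambda k,U,V:((U+.5)/4-.5+o[k][0],(V+.5)/4-.5+o[k][1])
r=lambda a:np.round(a,1)
print("mouth",r(atz("top",*g("t",606,232),106)),r(atz("side",*g("S",414,230),106)))
print("hstart",r(atz("top",*g("t",561,377),110)),r(atz("side",*g("S",250,208),110)))
print("hend",r(atz("top",*g("t",518,535),110)),r(atz("side",*g("S",80,188),110)))
print("bowl",r(atz("top",*g("t",606,233),100)),r(atz("side",*g("S",416,231),100)))
O=atz("side",*g("s",432,149),226);print("outlet side",r(O),"top px of it",r((proj("top",O)-o["t"])*4), "tri",tri(g("t",115,84),g("s",432,149)))
F=atz("side",*g("s",653,270),0);print("foot",r(F),"d",np.linalg.norm((F-O)[:2]))
for rr in[r(atz("side",*g("s",671,530),0))]:print("soap",rr)
```

```text
mouth [ 575.6 -354.3  106. ] [ 571.9 -356.4  106. ]
hstart [ 467.4 -329.1  110. ] [ 464.5 -333.1  110. ]
hend [ 353.7 -308.2  110. ] [ 351.  -309.2  110. ]
bowl [ 575.9 -355.7  100. ] [ 573.4 -353.8  100. ]
outlet side [615.2   3.  226. ] top px of it [[120.9  82.8]] tri (array([615.80591851,   8.07520002, 220.77885743]), np.float64(0.303427432454271))
foot [807.9  64.5   0. ] d 202.24136277442
soap [ 780.7 -193.6    0. ]
```

Both cameras agree: outlet about (616,5,226), mouth about (575,-355,106), strainer yaw about -0.20. First I'll move above the handle, 130 mm from the axis, to keep the tilting moment low.

>>> arm_command:
  moves:
    - [[0, 0, -0.06], [30, 25, 0], 0.4]
    - [[0, 0, -0.13], [75, 62, -5], 0.4]
    - [[0, 0, -0.2], [125, 103, -15], 0.4]
    - [[0, 0, -0.27], [175, 145, -25], 0.4]
    - [[0, 0, -0.34], [225, 186, -40], 0.4]
    - [[0, 0, -0.4], [270, 224, -50], 0.4]
    - [[0, 0, -0.43], [300, 248, -60], 0.4]
    - [[0, 0, -0.434], [308, 255, -60], 0.4]

```text
time_s: 1.2
tool_pos: [448.2, -326.3, 170.2]
tcp_rot: [-3.125, 0.308, 0.002]
wrist_force: [-1.0, -0.8, 1.1]
opening: 51.1
gripper_force: 0.0
```

Run:
```python
from h import *
s=env.get_state();print(s["qpos"],s["tool_pos"],s["opening"],R.from_rotvec(s["tcp_rot"]).as_matrix().round(3))
t=env.get_image("top");v=env.get_image("side")
f=lambda im,x,y:cv2.resize(im[y:y+150,x:x+100],None,fx=4,fy=4,interpolation=cv2.INTER_CUBIC)
cv2.imwrite("pics/a.png",np.hstack([f(t,350,210),f(v,180,240)]))
```

```text
[-6.29509855e-01  2.62067679e-01 -2.58170090e-01  1.05245411e+00
  3.37192648e-04  2.70871459e+00] [ 448.19983691 -326.31471856  170.17421217] 51.0735950432574 [[ 0.981 -0.195 -0.001]
 [-0.195 -0.981  0.001]
 [-0.002 -0.001 -1.   ]]
```

View pics/a.png

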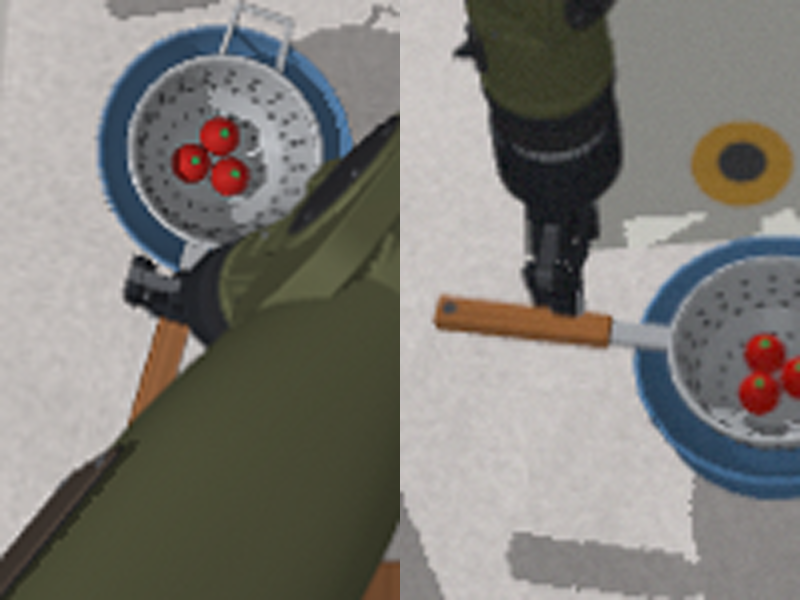

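The fingers (51 mm open) sit centred over the handle. Joint 6 would run out of range on the way to the tap, so I'll turn the gripper half a turn first.

>>> arm_command:
  moves:
    - [[0, 0, 0.1], [0, 0, 0], 0.4]
    - [[0, 0, 0.25], [0, 0, 0], 0.4]
    - [[0, 0, 0.4], [0, 0, 0], 0.4]
    - [[0, 0, 0.55], [0, 0, 0], 0.4]
    - [[0, 0, 0.7], [0, 0, 0], 0.4]
    - [[0, 0, 0.85], [0, 0, 0], 0.4]
    - [[0, 0, 1.0], [0, 0, 0], 0.4]
    - [[0, 0, 1.15], [0, 0, 0], 0.4]

```text
time_s: 2.3
tool_pos: [445.8, -330.3, 171.8]
tcp_rot: [2.791, 1.44, -0.001]
wrist_force: [0.2, -0.5, -0.1]
opening: 51.4
gripper_force: 0.0
```

>>> arm_command:
  moves:
    - [[0, 0, 0.15], [0, 0, 0], 0.4]
    - [[0, 0, 0.3], [0, 0, 0], 0.4]
    - [[0, 0, 0.45], [0, 0, 0], 0.4]
    - [[0, 0, 0.6], [0, 0, 0], 0.4]
    - [[0, 0, 0.75], [0, 0, 0], 0.4]
    - [[0, 0, 0.9], [0, 0, 0], 0.4]
    - [[0, 0, 1.05], [0, 0, 0], 0.4]
    - [[0, 0, 1.2], [0, 0, 0], 0.4]

```text
time_s: 3.3
tool_pos: [445.8, -330.3, 171.8]
tcp_rot: [1.491, 2.765, -0.001]
wrist_force: [-0.5, -0.7, 0.7]
opening: 51.5
gripper_force: 0.0
```

>>> arm_command:
  moves:
    - [[0, 0, 0.15], [0, 0, 0], 0.4]
    - [[0, 0, 0.3], [0, 0, 0], 0.4]
    - [[0, 0, 0.45], [0, 0, 0], 0.4]
    - [[0, 0, 0.6], [0, 0, 0], 0.4]
    - [[0, 0, 0.74], [0, 0, 0], 0.4]
    - [[0, 0, 0.79], [0, 0, 0], 0.4]
    - [[0, 0, 0.792], [0, 0, 0], 0.4]
    - [[0, 0, 0.792], [0, 0, 0], 0.4]

```text
time_s: 4.3
tool_pos: [446.4, -329.5, 171.6]
tcp_rot: [0.317, 3.125, -0.001]
wrist_force: [-0.8, -0.1, -0.7]
opening: 51.9
gripper_force: 0.0
```

Run:
```python
from h import *
s=env.get_state();print(s["qpos"],s["tool_pos"],s["opening"],R.from_rotvec(s["tcp_rot"]).as_matrix().round(3))
```

```text
[-6.35641406e-01  2.60041171e-01 -2.57474418e-01  1.05293489e+00
 -2.41095102e-04 -4.33774662e-01] [ 446.42608605 -329.46826011  171.59051951] 51.923856814097775 [[-0.98  0.2   0.  ]
 [ 0.2   0.98 -0.  ]
 [-0.   -0.   -1.  ]]
```

>>> arm_command:
  moves:
    - [[0, 0, 0], [0, 0, -15], 0.4]
    - [[0, 0, 0], [0, 0, -35], 0.4]
    - [[0, 0, 0], [0, 0, -55], 0.4]
    - [[0, 0, 0], [0, 0, -72], 0.4]
    - [[0, 0, 0], [0, 0, -82], 0.4]
    - [[0, 0, 0], [0, 0, -88], 0.4]
    - [[0, 0, 0], [0, 0, -88], 0.4]
    - [[0, 0, 0], [0, 0, -88], 0.4]

```text
time_s: 5.3
tool_pos: [447.4, -329.0, 83.9]
tcp_rot: [0.313, 3.125, -0.001]
wrist_force: [-0.6, -0.6, 0.5]
opening: 50.9
gripper_force: 0.0
```

>>> arm_command:
  moves:
    - [[0, 0, 0], [0, 0, 0], 0.5]
    - [[0, 0, 0], [0, 0, 0], 0.6]
    - [[0, 0, 0], [0, 0, 0], 0.65]
    - [[0, 0, 0], [0, 0, 0], 0.7]
    - [[0, 0, 0], [0, 0, 0], 0.75]
    - [[0, 0, 0], [0, 0, 0], 0.8]
    - [[0, 0, 0], [0, 0, 0], 1.0]
    - [[0, 0, 0], [0, 0, 0], 1.0]

```text
time_s: 6.3
tool_pos: [447.0, -328.7, 83.5]
tcp_rot: [0.313, 3.126, -0.0]
wrist_force: [-0.5, 0.6, 3.9]
opening: 20.8
gripper_force: 59.0
```

>>> arm_command:
  moves:
    - [[0, 0, 0], [0, 0, 0], 1.0]
    - [[0, 0, 0], [0, 0, 0], 1.0]
    - [[0, 0, 0], [0, 0, 3], 1.0]
    - [[0, 0, 0], [0, 0, 7], 1.0]
    - [[0, 0, 0], [0, 0, 12], 1.0]
    - [[0, 0, 0], [0, 0, 17], 1.0]
    - [[0, 0, 0], [0, 0, 20], 1.0]
    - [[0, 0, 0], [0, 0, 20], 1.0]

```text
time_s: 7.3
tool_pos: [447.2, -328.8, 103.6]
tcp_rot: [0.313, 3.125, -0.001]
wrist_force: [-0.6, 0.2, -1.6]
opening: 21.4
gripper_force: 58.7
```

Run:
```python
from h import *
s=env.get_state();print(s["tool_pos"],s["moment"],s["wrist_force"])
t=env.get_image("top");v=env.get_image("side")
f=lambda im,x,y:cv2.resize(im[y:y+150,x:x+100],None,fx=4,fy=4,interpolation=cv2.INTER_CUBIC)
cv2.imwrite("pics/b.png",np.hstack([f(t,350,210),f(v,220,270)]))
```

```text
[ 447.20226003 -328.82044197  103.64306103] [0.03758121 0.28504984 0.03373104] [-0.55112974  0.18501016 -1.61598513]
```

View pics/b.png

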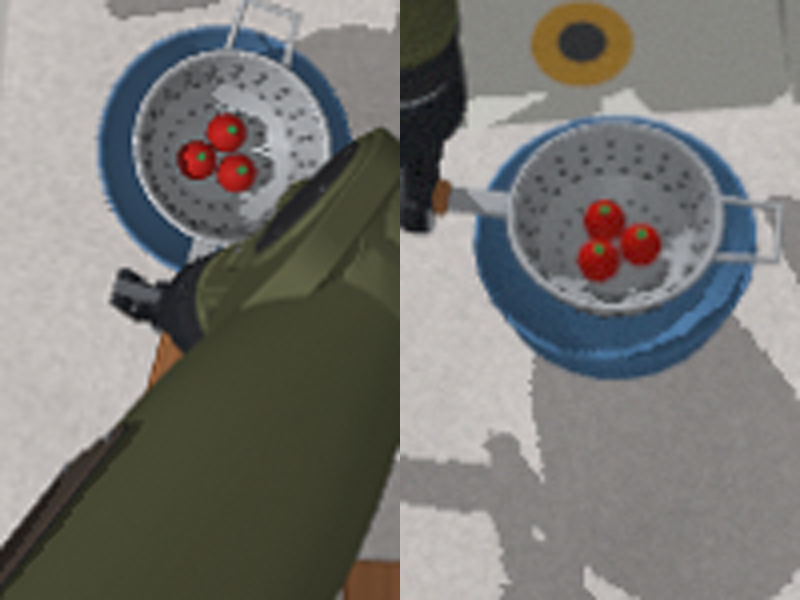

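The strainer is lifted about 20 mm, still near level, with three tomatoes inside and the bowl unmoved. I'll lift further to clear the rim, then measure the droop.

>>> arm_command:
  moves:
    - [[0, 0, 0], [0, 0, 4], 1.0]
    - [[0, 0, 0], [0, 0, 13], 1.0]
    - [[0, 0, 0], [0, 0, 25], 1.0]
    - [[0, 0, 0], [0, 0, 37], 1.0]
    - [[0, 0, 0], [0, 0, 48], 1.0]
    - [[0, 0, 0], [0, 0, 56], 1.0]
    - [[0, 0, 0], [0, 0, 60], 1.0]
    - [[0, 0, 0], [0, 0, 60], 1.0]

```text
time_s: 8.4
tool_pos: [447.1, -328.7, 163.5]
tcp_rot: [0.313, 3.126, -0.0]
wrist_force: [0.3, -0.0, -2.0]
opening: 21.1
gripper_force: 58.7
```

Run:
```python
from h import *
s=env.get_state();print(s["tool_pos"],s["moment"],s["wrist_force"])
t=env.get_image("top");v=env.get_image("side")
f=lambda im,x,y:cv2.resize(im[y:y+150,x:x+100],None,fx=4,fy=4,interpolation=cv2.INTER_CUBIC)
cv2.imwrite("pics/c.png",np.hstack([f(t,350,200),f(v,225,260)]))
```

```text
[ 447.08339247 -328.7311624   163.47494173] [0.06475148 0.25181869 0.01612453] [ 0.32606776 -0.01542388 -2.02902996]
```

View pics/c.png

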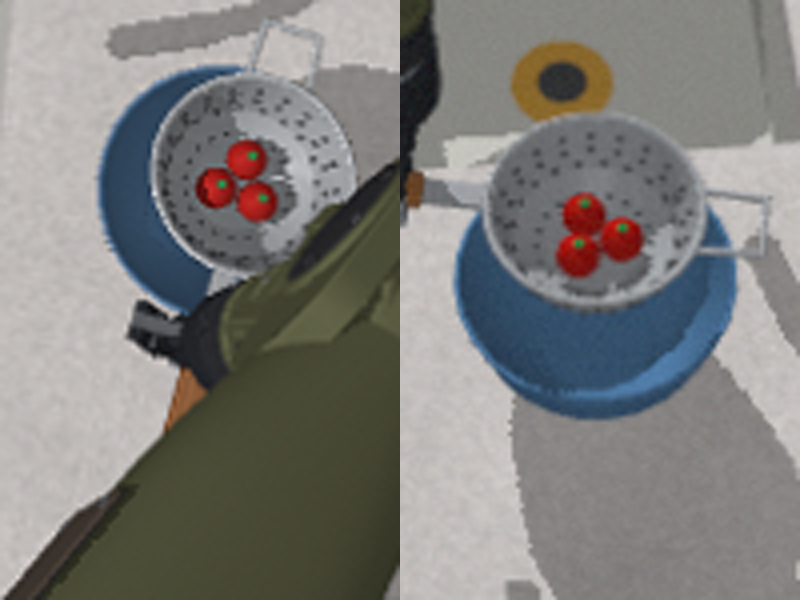

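The top view shows ear corners at (262,22) and (324,40) and rim centre at (252,173). The side view shows ear corners at (370,198) and (363,252) and rim centre at (195,211).

Run:
```python
from h import *
g=lambda U,V,o:((U+.5)/4-.5+o[0],(V+.5)/4-.5+o[1])
T0,S0,T,S=(255,190),(170,270),(350,200),(225,260)
for n,a,b,ot,os in [("ear0L",(620,84),(578,216),T0,S0),("ear0R",(674,102),(575,272),T0,S0),("m0",(606,232),(414,230),T0,S0),
 ("earL",(262,22),(370,198),T,S),("earR",(324,40),(363,252),T,S),("m",(252,173),(195,211),T,S)]:
    p,e=tri(g(*a,ot),g(*b,os)); print(n,p.round(1),round(e,1))
```

```text
ear0L [ 683.3 -356.3  108.5] 4.5
ear0R [ 675.5 -397.4  107.4] 3.5
m0 [ 573.9 -354.9  104.2] 4.0
earL [ 685.4 -354.4  177.5] 1.0
earR [ 675.3 -397.1  184.5] 2.4
m [ 575.4 -354.6  179.2] 5.5
```

```bash
cat > fit.py <<'E'
from h import *
from scipy.optimize import least_squares
a=np.linspace(0,2*np.pi,181); C=np.c_[70*np.cos(a),70*np.sin(a),0*a]
def pred(cam,m,rv,ez):
    M=R.from_rotvec(rv).as_matrix()
    b=proj(cam,m+C@M.T); e=proj(cam,m+np.array([[109,22,ez],[109,-22,ez]])@M.T)
    return np.r_[b.min(0),b.max(0),e.ravel()]
def obs(rim,e1,e2,o): 
    v=np.r_[rim,e1,e2].astype(float); v=(v+.5)/4-.5; return v+np.tile(o,4)
o0={"top":obs((508,134,703,329),(620,84),(674,102),(255,190)),"side":obs((308,134,522,326),(578,216),(575,272),(170,270))}
def fit(o1,tcp,g0=np.array([447.,-328.7,83.5]),dz=None):
    def res(p,full=False):
        x,y,yaw,ez,bt,bs,rv,d=p[0],p[1],p[2],p[3],p[4:6],p[6:8],p[8:11],p[11:13]
        m0=np.array([x,y,106.]); r0=R.from_rotvec([0,0,yaw])
        gp=np.array([x,y,103.])+r0.apply([-130,0,0])
        r1=R.from_rotvec(rv)*r0; m1=gp+(tcp-g0)+np.r_[d,0]+R.from_rotvec(rv).apply(m0-gp)
        w=[]
        for c,b in(("top",bt),("side",bs)):
            w+=[pred(c,m0,r0.as_rotvec(),ez)+np.tile(b,4)-o0[c],pred(c,m1,r1.as_rotvec(),ez)+np.tile(b,4)-o1[c]]
        if full: return m1,r1
        return np.nan_to_num(np.r_[np.concatenate(w)/.3,bt/1.,bs/1.,ez/3,rv/.1,d/1.5])
    s=least_squares(res,[575,-355,-.2,0]+[0]*9,loss="soft_l1")
    m1,r1=res(s.x,True); cov=np.linalg.pinv(s.jac.T@s.jac)
    print("p",s.x.round(3),"\nsd",np.sqrt(np.diag(cov)).round(3)); print("mouth",m1.round(1),"axis x",r1.apply([1,0,0]).round(3),"z",r1.apply([0,0,1]).round(3),"cost",s.cost)
    return s,m1,r1
E
python3 - <<'E'
from fit import *
o1={"top":obs((150,70,354,np.nan),(262,22),(324,40),(350,200)),"side":obs((84,113,306,310),(370,198),(363,252),(225,260))}
fit(o1,np.array([447.1,-328.7,163.5]))
E
```

```text
p [ 5.73457e+02 -3.54458e+02 -2.09000e-01 -7.20000e-01 -1.40000e-02
 -7.50000e-01 -5.26000e-01 -2.36000e-01  1.30000e-02  2.70000e-02
  2.00000e-03  5.04000e-01 -1.63000e-01] 
sd [2.523 2.261 0.009 1.771 0.752 0.854 0.951 0.744 0.037 0.01  0.008 0.66
 1.385]
mouth [ 574.2 -354.3  182.2] axis x [ 0.978 -0.205 -0.029] z [ 0.027 -0.013  1.   ] cost 28.42645219999684
```

The droop is about 1.6° (0.028 rad). I'll pitch the tool to compensate and carry the strainer over gently.

>>> arm_command:
  moves:
    - [[-0.001, -0.006, 0], [0, 3, 0], 1.0]
    - [[-0.003, -0.014, 0], [0, 9, 1], 1.0]
    - [[-0.004, -0.021, 0], [0, 19, 1], 1.0]
    - [[-0.005, -0.026, 0], [0, 33, 1], 1.0]
    - [[-0.005, -0.026, 0], [0, 51, 1], 1.0]
    - [[-0.005, -0.026, 0], [0, 73, 1], 1.0]
    - [[-0.005, -0.026, 0], [0, 98, 1], 1.0]
    - [[-0.005, -0.026, 0], [0, 124, 1], 1.0]

```text
time_s: 9.5
tool_pos: [446.9, -202.7, 164.3]
tcp_rot: [0.31, 3.1, -0.003]
wrist_force: [-0.3, 0.9, -1.5]
opening: 21.0
gripper_force: 58.7
```

>>> arm_command:
  moves:
    - [[0, 0, 0], [1, 26, 0], 1.0]
    - [[0, 0, 0], [3, 52, 0], 1.0]
    - [[0, 0, 0], [6, 78, -2], 1.0]
    - [[0, 0, 0], [10, 104, -5], 1.0]
    - [[0, 0, 0], [15, 129, -9], 1.0]
    - [[0, 0, 0], [20, 152, -14], 1.0]
    - [[0, 0, 0], [25, 173, -19], 1.0]
    - [[0, 0, 0], [30, 191, -24], 1.0]

```text
time_s: 10.5
tool_pos: [476.6, -11.7, 140.2]
tcp_rot: [0.309, 3.1, -0.003]
wrist_force: [0.6, 0.3, -2.7]
opening: 21.1
gripper_force: 58.7
```

>>> arm_command:
  moves:
    - [[0, 0, 0], [4, 16, -3], 1.0]
    - [[0, 0, 0], [7, 28, -5], 1.0]
    - [[0, 0, 0], [9, 36, -6], 1.0]
    - [[0, 0, 0], [11, 41, -7], 1.0]
    - [[0, 0, 0], [12, 44, -7], 1.0]
    - [[0, 0, 0], [12, 44, -7], 1.0]
    - [[0, 0, 0], [12, 44, -7], 1.0]
    - [[0, 0, 0], [12, 44, -7], 1.0]

```text
time_s: 11.5
tool_pos: [489.0, 30.1, 133.3]
tcp_rot: [0.311, 3.1, -0.004]
wrist_force: [0.8, -0.3, -2.5]
opening: 21.0
gripper_force: 58.7
```

Run:
```python
from h import *
s=env.get_state();print(s["tool_pos"],s["moment"],s["wrist_force"],s["qpos"],s["dq"])
t=env.get_image("top");v=env.get_image("side")
f=lambda im,x,y:cv2.resize(im[y:y+150,x:x+100],None,fx=4,fy=4,interpolation=cv2.INTER_CUBIC)
print(proj("top",[616,5,156]),proj("side",[616,5,156]))
cv2.imwrite("pics/d.png",np.hstack([f(t,230,170),f(v,230,150)]))
```

```text
[488.98176528  30.06263194 133.33557675] [ 0.03144125  0.2696752  -0.00192141] [ 0.75492993 -0.31483741 -2.47739926] [ 0.06596553  0.15202711 -0.48718283  0.90594122 -0.00675529  0.26617947] [ 9.06643141e-04 -6.33932363e-04 -1.39811263e-03  4.99540653e-04
  1.67357234e-03 -5.58359922e-05]
[[284.45554959 215.74200233]] [[277.69500818 212.48202335]]
```

View pics/d.png

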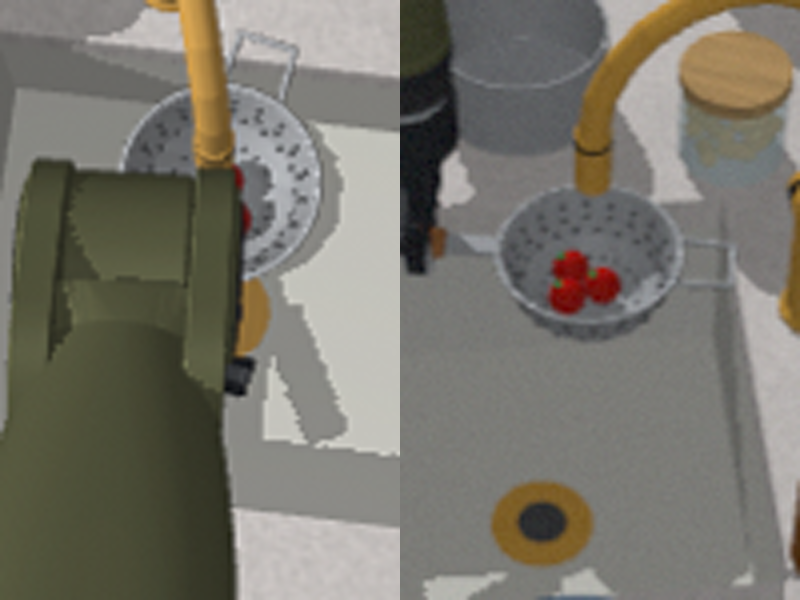

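The top view shows rim x 120–323, rim top 83, and ear corners (241,29) and (299,49). The side view shows rim x 96–284, rim y about 185–322, ear corners (333,243) and (329,287), and the nozzle bottom centred at (194,189). All three tomatoes are inside.

Run:
```python
from fit import *
n=np.nan
o1={"top":obs((120,83,323,n),(241,29),(299,49),(230,170)),"side":obs((96,185,284,n),(333,243),(329,287),(230,150))}
s,m,r=fit(o1,np.array([489.,30.1,133.4]))
p=s.x; bt,bs=p[4:6],p[6:8]
g=lambda U,V,o:np.array(((U+.5)/4-.5+o[0],(V+.5)/4-.5+o[1]))
for v in(187,189,191):print("outlet side@226",atz("side",*(g(194,v,(230,150))-bs),226).round(1))
# top: nozzle lower-front edge silhouettes
for P in([616,5,226],[616,8,226],[613,5,226]):print(P,((proj("top",P)[0]+bt-[230,170]+.5)*4-.5).round(1),((proj("side",P)[0]+bs-[230,150]+.5)*4-.5).round(1))
```

```text
p [ 5.74654e+02 -3.53614e+02 -2.07000e-01 -1.00700e+00  3.52000e-01
 -4.82000e-01 -1.13100e+00  1.67000e-01 -2.00000e-03 -7.00000e-03
 -0.00000e+00  2.69000e-01 -1.29000e-01] 
sd [2.725 2.354 0.009 1.894 0.808 0.925 1.001 0.727 0.028 0.011 0.008 0.698
 1.358]
mouth [616.9   5.  156.9] axis x [ 0.979 -0.205  0.007] z [-0.007  0.002  1.   ] cost 18.76352724949354
outlet side@226 [620.2   5.3 226. ]
outlet side@226 [620.    3.3 226. ]
outlet side@226 [619.8   1.3 226. ]
[616, 5, 226] [221.  160.9] [188.4 187.7]
[616, 8, 226] [216.6 160.3] [188.  184.7]
[613, 5, 226] [220.5 165.2] [184.3 187.9]
```

The strainer is level within about 0.4° and the rim is at about 157 mm. The outlet estimate is about (619.5,6), so a small nudge centres it.

>>> arm_command:
  moves:
    - [[0, 0, 0], [1, 0.5, 0], 1.0]
    - [[0, 0, 0], [2.5, 1, -0.5], 1.0]
    - [[0, 0, 0], [2.5, 1, -0.5], 1.0]
    - [[0, 0, 0], [2.5, 1, -0.5], 1.0]
    - [[0, 0, 0], [2.5, 1, -0.5], 1.0]
    - [[0, 0, 0], [2.5, 1, -0.5], 1.0]
    - [[0, 0, 0], [2.5, 1, -0.5], 1.0]
    - [[0, 0, 0], [2.5, 1, -0.5], 1.0]

```text
time_s: 12.6
tool_pos: [491.5, 31.3, 132.8]
tcp_rot: [0.311, 3.1, -0.004]
wrist_force: [-0.5, -0.4, -2.3]
opening: 21.1
gripper_force: 58.8
```

Run:
```python
from h import *
cv2.imwrite("pics/e.png",cv2.resize(env.get_image("side"),(784,588),interpolation=cv2.INTER_CUBIC))
s=env.get_state();print(s["tool_pos"],s["moment"],s["wrist_force"],abs(s["dq"]).max())
```

```text
[491.52162732  31.33395554 132.80678837] [ 0.01511676  0.25862091 -0.04113469] [-0.21713191  0.27326334 -2.57638164] 0.0014503211531704274
```

View pics/e.png

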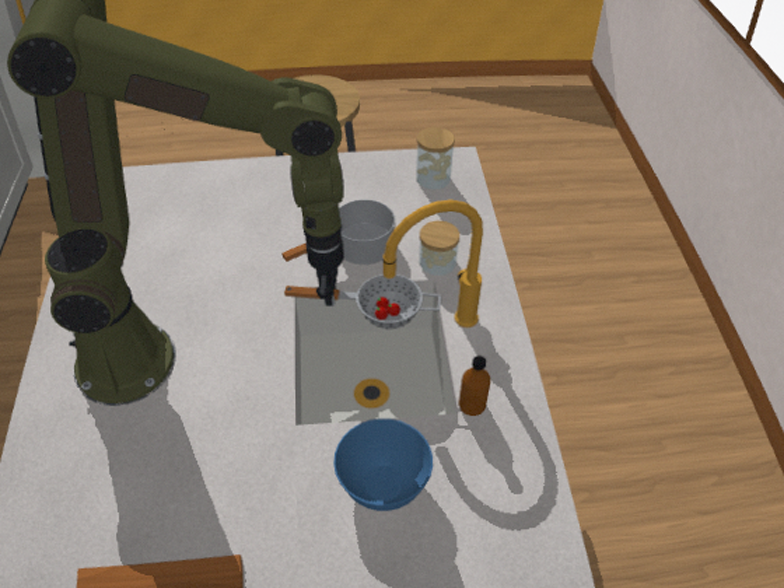

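The strainer, centred near (390,302), hangs under the nozzle at (389,276) with all three tomatoes in it. The bowl at (384,464), tap, pan, jar and soap are where they were. The arm is still, so I'll hand the job in.

```bash
python3 -c "
from workcell import env
print(env.close_job())"
```

```text
the job is handed in; nothing more can be done
None
```

The job is handed in: the strainer is held still under the tap, level to within about half a degree by my camera fit, mouth centred to a few millimetres, rim about 7 cm below the outlet, with all three tomatoes in it and, in the last picture, nothing else moved.

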